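# Assemble a covered firing box on the loading stand

### The job

Assemble the firing box for these crowns, centred on the round loading stand (not the square slab): first the dish, then the rack of crowns standing upright inside the dish, then the tall collar around the rack on the dish's rim, and last the lid on the collar with its knob up, each piece lined up squarely over the one below. Leave the low collar where it lies, and do not knock over the small jar.

Things in the scene. Friction and masses are not known exactly. Their poses are not given: they have to be found in the camera images.
- round_stand: Round loading stand, fixed to the bench: off-white refractory disc with an aluminium band, 110 mm diameter, flat top 24 mm above the bench. Origin: centre of the underside, z up.
- square_slab: Square cooling slab, fixed to the bench: same off-white material with an aluminium band, 110 x 110 mm, 24 mm high; not used in this job. Origin: centre of the underside, z up.
- dish: Shallow round white ceramic dish with a flat floor: outer diameter 64 mm, 14 mm high, straight wall 5 mm thick, floor 5 mm thick (inside 54 mm diameter, 9 mm deep). About 90 g, lies mouth up on the bench. Origin: centre of the underside, z up.
- crown_rack: Small terracotta-brown rack with three white tooth crowns in a row on top. Foot 34 (x) x 22 (y) x 6 mm high; upright rib 30 x 12 mm from 6 to 24 mm height; crowns 11 mm diameter, 10 mm apart along x, up to 36 mm. Grip across the rib (along y), fingertips 12 mm or more above its underside, to clear the dish's rim. About 60 g. Origin: centre of the underside, x along the row, z up.
- tall_collar: Tall round white ceramic collar (open tube standing on end): outer diameter 64 mm, inner 54 mm, 34 mm high, about 90 g. Origin: on the axis at the lower end, z up.
- low_collar: Low round white ceramic collar (open ring, bench visible through it): outer diameter 64 mm, inner 54 mm, 14 mm high, about 40 g; too low to cover the crowns, not used. Origin: on the axis at the lower end, z up.
- lid: Round white ceramic lid: flat disc 64 mm diameter and 8 mm thick with a central knob; neck 17 mm diameter from 8 to 12 mm height, widening to 20 mm between 16 and 26 mm height (its top). Grip it by the knob. Lies knob up, about 100 g. Origin: centre of the underside, z up.
- jar: Small closed jar with a white cap, 38 mm diameter, 42 mm high, loose on the bench among the parts; must stay standing. Origin: centre of the underside, z up.

How it is judged (in metres and radians):
On the way, in this order (a step that is already met when the one before it is completed fails the run):
1. the dish stands on the round stand (horizontal distance between dish and round_stand below 0.012 m and z of dish in the frame of round_stand between 0.021 and 0.027 m and angle between dish's own z axis and vertical below 0.1 rad), for 0.2 s.
2. the crown rack stands upright in the dish (horizontal distance between crown_rack and dish below 0.01 m and z of crown_rack in the frame of dish between 0.002 and 0.008 m and angle between crown_rack's own z axis and vertical below 0.1 rad), for 0.2 s.
3. the tall collar stands on the dish's rim, around the rack (horizontal distance between tall_collar and dish below 0.008 m and z of tall_collar in the frame of dish between 0.011 and 0.017 m and angle between tall_collar's own z axis and vertical below 0.1 rad), for 0.2 s.
4. the lid lies on the tall collar, knob up (horizontal distance between lid and tall_collar below 0.008 m and z of lid in the frame of tall_collar between 0.031 and 0.037 m and angle between lid's own z axis and vertical below 0.1 rad), for 0.2 s.
At the end, for the whole second after the job is handed in: Seated within 3 mm in height, upright within 0.1 rad: dish on the round stand (12 mm off centre at most), rack on the dish's floor (10 mm), tall collar on the dish's rim (8 mm), lid on the collar (8 mm); all released and at rest; low collar within 30 mm of its start (all of step 1 and all of step 2 and all of step 3 and all of step 4 and distance of low_collar from where it was at the start of the episode below 0.03 m and linear speed of each of dish, crown_rack, tall_collar, lid, low_collar below 0.02 m/s); the robot touches nothing.
It fails at once if the jar is knocked over (angle between jar's own z axis and vertical above 0.6 rad).
It also fails if it takes over 106 s, if anything falls off the work surface, if the arm or the gripper's body presses on something with over 40 N, if the wrist force passes 120 N, or if a joint passes its speed limit or range.

### The arm

A 6-joint arm with a two-finger parallel gripper is mounted at the origin on the work surface. World frame = base frame: x ahead of the robot, y to its left, z up, the work surface at z = 0. Lengths are in m, angles in degrees, forces in N, time in s.
With the tool pointing down it reaches from about 0.3 to 0.95 m from the base axis. Payload 3.1 kg.
Tool frame: the origin (TCP) lies on the front face of the gripper's body, between the roots of the fingers; the fingertips stand 73 mm ahead of it and the grasp point (between the pads) lies 54 mm ahead of it; z points along the fingers, y is the line along which they close (so a half turn about z gives the same grasp; the last joint's range is limited). The gripper opens to 85 mm and grips with 20 to 120 N. Pads are 22 mm wide; open, the fingers measure 114 mm over their backs; the gripper's body (76 mm by 85 mm) begins 54 mm behind the grasp point. The pads swing forward as they close: fully open they stand 13 mm farther back than shut.
Start: joints at [-76.874, 17.653, 93.61, -0, 68.738, -3.994], TCP at [0.184, -0.597, 0.304] pointing down, gripper open.
Joint ranges: [-175.34, 175.34], [-45.06, 112.39], [2.9, 150.54], [-68.45, 248.45], [3.09, 151.38], [-168.51, 168.51]. Speed limits (degrees/s): [159.86, 159.86, 180, 180, 180, 180].

### API

Orientations are given as a 3x3 rotation matrix whose columns are the frame's x, y, z axes.
In Python, from workcell import * gives the robot as it stands. Calls block until the motion is done:
- movep(position, orientation): joint-space move of the TCP to a pose.
- line_to(position, orientation=None, velocity=0.15, threshold=None): straight line of the TCP; orientation=None keeps the orientation; velocity is the mean speed in m/s. With threshold (N) it stops when the force on the tool has changed by that much, and returns True; else False.
- set_joints(angles): joint-space move.
- command_gripper(opening): opening from 0.0 (shut) to 1.0 (fully open); the grip force is fixed at half the most; returns when the fingers have stopped.
- sleep(seconds).
- inverse_kinematics(position, orientation): joint angles nearest the present ones, or None.
- get_image(name): name is "side" or "top" or "wrist"; returns the picture (384x512x3 uint8, blue, green, red); there is no depth.
- camera_params(name): a dict with "fx", "fy", "cx", "cy" (pixels), "T" (4x4, takes a point from camera to world coordinates). Camera axes: x right, y down, z forward; pixel columns grow to the right and rows downward; lengths in m; the calibration is good to about 2 mm. The wrist camera is an equidistant fisheye: a pixel r from the principal point sees the ray r / f radians off the axis. A picture is of the moment at which its call begins: read the wrist's pose just before it. camera_params takes no time and is no camera call; for the wrist camera it gives the pose at the moment of the call.
A pose or a line that the arm cannot do raises PlanningError and nothing moves.
- hand_in(): hands the job in; it is judged then, once.
Trained networks look in the newest picture that a camera, given by its name, has taken for a name from the list of things; names that differ only in an ending like _2 or _b are one class to them, and where a whole thing is asked for, a point or a joint stands for the part that bears it (a point fixed in the world has none). Each returns a list of dicts, best first, with "p" (0 to 1); they miss things now and then, are a little off and sometimes report something else, mostly with a low value. They report only what shows in the picture. A call takes as long as a camera call.
- look_for(thing, camera): "xyz" ([x, y, z] in m, in world coordinates, good to about 4 mm: the middle of the surface that is visible of it).
- trace(thing, camera): "mask" (384x512 bool, what is visible of it).
- mark_of(thing, camera): "xyz" ([x, y, z] in m, in world coordinates, good to about 4 mm: a listed point, or the origin of a listed thing).
Readings, each from a call of its own:
- get_clock(): time.
- get_joints(): joint angles.
- get_dq(): joint speeds.
- get_tau(): joint torques, N m.
- get_ee_pos(): TCP position.
- get_eef_rot(): TCP orientation.
- get_force(): force on the tool from outside, world axes, zero at the start.
- get_torque(): the same for the moment, N m.
- get_finger_gap(): opening from 0.0 (shut) to 1.0 (fully open).
- get_grip_force(): force on a finger pad.
Only numpy, scipy, OpenCV 4.12 (cv2) and the standard library are available. Lean on these libraries where they do the work, as an engineer would, in place of code of your own. Each camera call takes 0.05 s, during which the arm holds its last target. There are 200 camera calls.

## Working session

There is one attempt and no reset: what is moved stays moved. The work goes in short steps, each a Python script; the robot and the scene stay as the last script left them, time stands still between calls to the robot, and variables do not carry over. Pictures are saved under pics/ and viewed, at most 14 in all, crops included, and the job is handed in when it is done.

```bash
mkdir -p pics; ls
python3 - <<'E'
from workcell import *
import cv2,numpy as np
names=["round_stand","square_slab","dish","crown_rack","tall_collar","low_collar","lid","jar"]
for c in ["top","side"]:
    im=get_image(c); cv2.imwrite(f"pics/{c}0.png",im)
    p=camera_params(c); print(c,p["fx"],p["cx"],p["cy"],np.round(p["T"],3).tolist())
    for n in names:
        m=mark_of(n,c); t=trace(n,c)
        print(n,[(np.round(q["xyz"],3).tolist(),round(q["p"],2)) for q in m[:3]],[(round(q["p"],2),int(q["mask"].sum()),np.round(np.argwhere(q["mask"]).mean(0)[::-1]).tolist()) for q in t[:3]])
print(get_clock())
E
```

```text
pics
top 359.3026431815368 258.68190565133455 193.02956111576756 [[0.027, -0.995, 0.099, 0.444], [-1.0, -0.028, -0.008, 0.004], [0.011, -0.099, -0.995, 0.797], [0.0, 0.0, 0.0, 1.0]]
round_stand [([0.445, 0.315, -0.003], 0.63), ([0.614, 0.165, -0.0], 0.27)] [(0.57, 2220, [112.0, 225.0])]
square_slab [([0.474, -0.307, 0.002], 0.84), ([0.618, -0.02, -0.003], 0.66)] [(0.57, 2709, [398.0, 218.0])]
dish [([0.452, -0.124, -0.007], 0.81)] [(0.7, 668, [314.0, 228.0])]
crown_rack [([0.616, -0.019, 0.001], 0.5)] [(0.54, 155, [267.0, 152.0])]
tall_collar [([0.445, 0.004, 0.001], 0.68), ([0.607, -0.18, -0.006], 0.65), ([0.473, -0.307, -0.0], 0.19)] [(0.72, 2220, [112.0, 225.0]), (0.62, 461, [341.0, 156.0])]
low_collar [([0.613, 0.166, 0.001], 0.8)] [(0.51, 223, [184.0, 152.0])]
lid [([0.618, -0.018, -0.003], 0.7), ([0.441, 0.088, 0.002], 0.55)] [(0.77, 674, [217.0, 232.0]), (0.45, 2747, [398.0, 218.0])]
jar [([0.608, -0.174, -0.005], 0.67), ([0.442, 0.006, 0.002], 0.61), ([0.443, 0.313, 0.001], 0.28)] [(0.72, 258, [255.0, 229.0])]
side 447.27827025558065 254.7319088196145 195.72340995541404 [[-0.98, -0.092, 0.177, 0.366], [-0.199, 0.501, -0.842, 0.863], [-0.012, -0.861, -0.509, 0.56], [0.0, 0.0, 0.0, 1.0]]
round_stand [([0.443, 0.313, -0.002], 0.6)] [(0.87, 2892, [278.0, 308.0])]
square_slab [] [(0.76, 891, [300.0, 153.0])]
dish [([0.45, -0.121, -0.0], 0.69), ([0.609, 0.164, -0.0], 0.2)] [(0.79, 347, [302.0, 186.0])]
crown_rack [([0.619, -0.02, 0.006], 0.66)] []
tall_collar [([0.605, -0.177, -0.005], 0.96), ([0.617, -0.019, 0.001], 0.62)] [(0.84, 436, [246.0, 167.0])]
low_collar [([0.609, 0.165, 0.002], 0.9)] [(0.92, 449, [209.0, 246.0])]
lid [([0.437, 0.092, 0.0], 0.65)] [(0.69, 465, [298.0, 236.0])]
jar [([0.445, 0.004, 0.001], 0.91)] [(0.88, 295, [299.0, 208.0])]
1.7
```

View pics/top0.png

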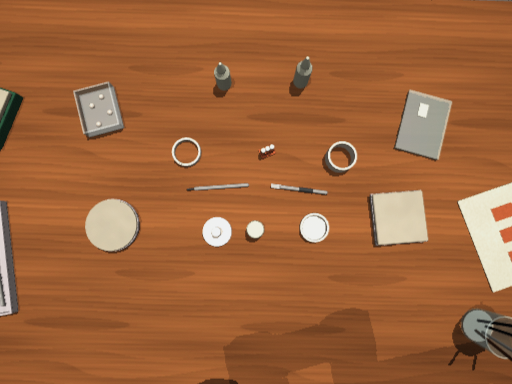

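View pics/side0.png

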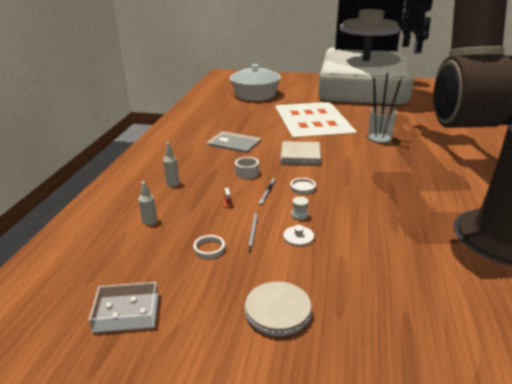

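The networks agree with the pictures: stand (112,225), slab (398,218), dish (314,228), lid (217,232), jar (255,229), tall collar (341,157), low collar (186,152), rack (267,150) in the top view. Next I refine the positions with the wrist camera from two places.

```bash
cat > h.py <<'E'
from workcell import *
import cv2,numpy as np
from scipy.optimize import least_squares
def down(yaw):  # tool z down; tool y (closing line) at world angle yaw+90deg mirrored: y axis = (sin,-cos)
    c,s=np.cos(np.radians(yaw)),np.sin(np.radians(yaw))
    return np.array([[c,s,0],[s,-c,0],[0,0,-1.]])
def project(P,cam,pr):
    T=np.linalg.inv(pr["T"]); q=P@T[:3,:3].T+T[:3,3]
    if cam=="wrist":
        r=np.linalg.norm(q[:,:2],axis=1); th=np.arctan2(r,q[:,2]); k=th/np.maximum(r,1e-9)
        uv=q[:,:2]*k[:,None]
    else: uv=q[:,:2]/q[:,2:]
    return uv*[pr["fx"],pr["fy"]]+[pr["cx"],pr["cy"]]
a=np.linspace(0,2*np.pi,60,endpoint=False)
def cyl(*rz): return np.vstack([np.c_[r*np.cos(a),r*np.sin(a),0*a+z] for r,z in rz])
def box(lx,ly,z): return np.array([[sx*lx/2,sy*ly/2,z] for sx in(1,-1) for sy in(1,-1)])
SH={"round_stand":cyl((.055,0),(.055,.024)),"dish":cyl((.032,0),(.032,.014)),"tall_collar":cyl((.032,0),(.032,.034)),
"low_collar":cyl((.032,0),(.032,.014)),"lid":cyl((.032,0),(.032,.008),(.01,.026)),"jar":cyl((.019,0),(.019,.042)),
"crown_rack":np.vstack([box(.034,.022,0),box(.034,.022,.006),box(.03,.012,.024),box(.026,.008,.036)])}
def hullstat(pts):
    m=cv2.moments(cv2.convexHull(pts.astype(np.float32))); return np.array([m["m10"]/m["m00"],m["m01"]/m["m00"],np.sqrt(m["m00"])])
def observe(thing,cam,guess=None,pr=None,tol=40):
    """mask stats of the detection nearest to the guess (world origin)"""
    pr=pr or camera_params(cam); best=None
    for d in trace(thing,cam):
        pts=np.argwhere(d["mask"])[:,::-1]
        if len(pts)<30: continue
        u=hullstat(pts+0.0); g=hullstat(project(SH[thing]+guess,cam,pr)); e=np.linalg.norm(u[:2]-g[:2])
        if e<tol and (best is None or e<best[0]): best=(e,(cam,pr,u,d["mask"]))
    return best and best[1]
def fit(thing,obs,guess,yaw=0,free_z=True):
    c,s=np.cos(yaw),np.sin(yaw); S=SH[thing]@np.array([[c,s,0],[-s,c,0],[0,0,1]])
    f=lambda p:np.concatenate([(hullstat(project(S+p,o[0],o[1]))-o[2])[:2]*o[1]["fx"]**-1*1000 for o in obs])
    r=least_squares(f,guess); return r.x,np.abs(r.fun).max()
G={"round_stand":[.444,.314,0],"dish":[.451,-.122,0],"tall_collar":[.606,-.178,0],"low_collar":[.611,.165,0],"lid":[.439,.09,0],"jar":[.444,.005,0],"crown_rack":[.617,-.019,0]}
E
python3 - <<'E'
from h import *
O={n:[] for n in G}
def see(cam,tag=None):
    pr=camera_params(cam); im=get_image(cam)
    if tag: cv2.imwrite(f"pics/{tag}.png",im)
    for n in G:
        o=observe(n,cam,np.array(G[n]),pr)
        if o: O[n].append(o)
    return pr
R0=get_eef_rot(); p0=get_ee_pos(); pr=camera_params("wrist"); T=pr["T"]
print(pr["fx"],pr["cx"],pr["cy"],"R0",np.round(R0,2).tolist(),"cam in tool",np.round(R0.T@(T[:3,3]-p0),3),np.round(R0.T@T[:3,:3],2).tolist())
R=down(0)
print([np.round(inverse_kinematics([.5,y,.3],down(w)),0).tolist() for y in(-.1,.3) for w in (0,90,180,-90)])
see("side")
movep([.46,-.11,.32],R); see("wrist","wA"); see("side")
movep([.46,.06,.32],R); see("wrist","wB")
movep([.40,.25,.32],R); see("wrist")
see("top")
for n in G:
    if len(O[n])>1:
        x,e=fit(n,O[n],np.array(G[n])); print(n,[o[0][0] for o in O[n]],np.round(x,4),"resid mrad",round(e,1))
        w=[o for o in O[n] if o[0]=="wrist"]
        if len(w)>1: x,e=fit(n,w,np.array(G[n])); print("   wrist only",np.round(x,4),round(e,1))
    else: print(n,len(O[n]))
print(get_clock())
E
```

```text
297.3186396354542 255.59369179764516 192.98409131369093 R0 [[0.96, 0.29, 0.0], [0.29, -0.96, 0.0], [0.0, -0.0, -1.0]] cam in tool [ 0.067 -0.001 -0.07 ] [[0.0, -0.97, -0.26], [1.0, 0.0, -0.0], [0.0, -0.26, 0.97]]
[[-16.0, 5.0, 109.0, -0.0, 66.0, 74.0], [-16.0, 5.0, 109.0, -0.0, 66.0, -16.0], [-16.0, 5.0, 109.0, -0.0, 66.0, -106.0], [-16.0, 5.0, 109.0, -0.0, 66.0, 164.0], [27.0, 13.0, 100.0, -0.0, 67.0, 117.0], [27.0, 13.0, 100.0, -0.0, 67.0, 27.0], [27.0, 13.0, 100.0, -0.0, 67.0, -63.0], [27.0, 13.0, 100.0, -0.0, 67.0, -153.0]]
round_stand ['s', 'w', 's', 'w', 'w', 't'] [ 0.4451  0.3138 -0.0006] resid mrad 10.3
   wrist only [ 0.4442  0.3167 -0.0061] 6.8
dish ['s', 'w', 's', 'w', 'w', 't'] [ 4.512e-01 -1.221e-01 -2.000e-04] resid mrad 4.1
   wrist only [ 0.4513 -0.1217 -0.0007] 2.1
tall_collar ['s', 'w', 's', 'w', 'w', 't'] [ 0.6095 -0.1793 -0.0088] resid mrad 20.4
   wrist only [ 0.6123 -0.1832 -0.0203] 12.2
low_collar ['s', 'w', 's', 'w', 'w', 't'] [ 0.61    0.1638 -0.0015] resid mrad 10.1
   wrist only [ 0.6101  0.1642 -0.0028] 9.2
lid ['s', 'w', 's', 'w', 'w', 't'] [ 4.371e-01  8.990e-02 -4.000e-04] resid mrad 3.8
   wrist only [ 0.4373  0.0903 -0.0008] 1.0
jar ['s', 'w', 's', 'w', 'w', 't'] [ 0.4443  0.0067 -0.0025] resid mrad 3.9
   wrist only [ 0.4444  0.0072 -0.0031] 1.1
crown_rack ['w', 'w', 'w', 't'] [ 6.181e-01 -1.510e-02  1.000e-04] resid mrad 3.5
   wrist only [ 6.184e-01 -1.500e-02 -5.000e-04] 3.9
7.65
```

```bash
cat >> h.py <<'E'
def pick(x,y,z,R,up=.22):
    line_to([x,y,z+.10],R,velocity=.3) if False else movep([x,y,z+.10],R)
    line_to([x,y,z],velocity=.12); command_gripper(0.0)
    g=get_finger_gap(); line_to([x,y,up],velocity=.15); print("gap",round(g,3),"after lift",round(get_finger_gap(),3),"F",np.round(get_force(),2)); return g
def place(x,y,z,R,up=.22,release=1.0,thr=4):
    movep([x,y,max(up,z+.06)],R); line_to([x,y,z+.012],velocity=.15); sleep(.2)
    hit=line_to([x,y,z-.006],velocity=.02,threshold=thr); p=get_ee_pos(); print("hit",hit,np.round(p,4),"planned z",z)
    command_gripper(release); sleep(.2); line_to([x,y,z+.10],velocity=.15)
E
python3 - <<'E'
from h import *
R=down(90)
pick(.4512,-.1219,.070,R)
place(.4447,.3145,.094,R)
print(get_clock())
# look: from offset so camera sees the stand; camera is 67mm along tool x (world +y), tilted
obs={"dish":[],"round_stand":[]}
for p in ([.4447,.25,.24],[.4447,.30,.27]):
    movep(p,R); pr=camera_params("wrist"); im=get_image("wrist"); cv2.imwrite(f"pics/d{len(obs['dish'])}.png",im)
    for n,g in (("dish",[.4447,.3145,.024]),("round_stand",[.4447,.3145,0])):
        o=observe(n,"wrist",np.array(g),pr); 
        if o: obs[n].append(o)
for n,g in (("dish",[.4447,.3145,.024]),("round_stand",[.4447,.3145,0])):
    if len(obs[n])>1: x,e=fit(n,obs[n],np.array(g)); print(n,np.round(x,4),round(e,1))
# rack and collar views
print(get_clock())
E
```

```text
gap 0.722 after lift 0.717 F [-0.4   0.02 -1.07]
hit True [0.4447 0.3145 0.096 ] planned z 0.094
16.8667
dish [0.4449 0.3146 0.0212] 0.4
round_stand [ 0.446   0.3154 -0.0078] 0.6
17.925
```

View pics/d1.png

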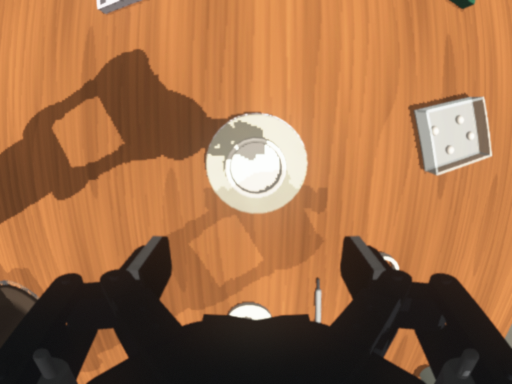

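The dish sits centred on the stand (disc centre around (257,163), dish around (255,166)). Next are close views of the rack and the tall collar.

```bash
cat >> h.py <<'E'
def backproject(uv,z,pr):
    q=(uv-[pr["cx"],pr["cy"]])/[pr["fx"],pr["fy"]]; th=np.linalg.norm(q,axis=1)
    d=np.c_[q*(np.sin(th)/np.maximum(th,1e-9))[:,None],np.cos(th)]@pr["T"][:3,:3].T; o=pr["T"][:3,3]
    return (o+d*((z-o[2])/d[:,2])[:,None])[:,:2]
E
python3 - <<'E'
from h import *
R=down(90)
for n,g,ps in (("crown_rack",[.618,-.015,0],([.618,-.015,.24],[.618,-.06,.22],[.60,-.0,.22])),("tall_collar",[.607,-.178,0],([.607,-.178,.24],[.607,-.22,.24],[.63,-.16,.26]))):
    ob=[]; ya=[]
    for i,p in enumerate(ps):
        movep(p,R); pr=camera_params("wrist"); im=get_image("wrist"); o=observe(n,"wrist",np.array(g),pr,60)
        if not o: print(n,i,"none"); continue
        ob.append(o); u,v=o[2][:2].astype(int)
        cv2.imwrite(f"pics/{n}{i}.png",cv2.resize(im[max(v-60,0):v+60,max(u-60,0):u+60],None,fx=4,fy=4))
        if n=="crown_rack":
            w=backproject(np.argwhere(o[3])[:,::-1]+0.,.018,pr); d=w-w.mean(0); val,vec=np.linalg.eigh(d.T@d); ya.append(np.degrees(np.arctan2(vec[1,1],vec[0,1]))%180)
    x,e=fit(n,ob,np.array(g),yaw=np.radians(np.mean(ya)) if ya else 0); print(n,len(ob),np.round(x,4),round(e,1),np.round(ya,1))
print(get_clock())
E
```

```text
crown_rack 3 [ 6.188e-01 -1.500e-02 -5.000e-04] 0.7 [113.9 114.9 113.1]
tall_collar 3 [ 6.079e-01 -1.770e-01 -4.000e-04] 0.6 []
21.9667
```

```bash
python3 -c "
import cv2,numpy as np
im=[cv2.resize(cv2.imread(f'pics/{n}{i}.png'),(400,300)) for n,i in (('crown_rack',0),('crown_rack',1),('tall_collar',0),('tall_collar',2))]
cv2.imwrite('pics/m.png',np.vstack([np.hstack(im[:2]),np.hstack(im[2:])]))"
```

```text
(no output)
```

View pics/m.png

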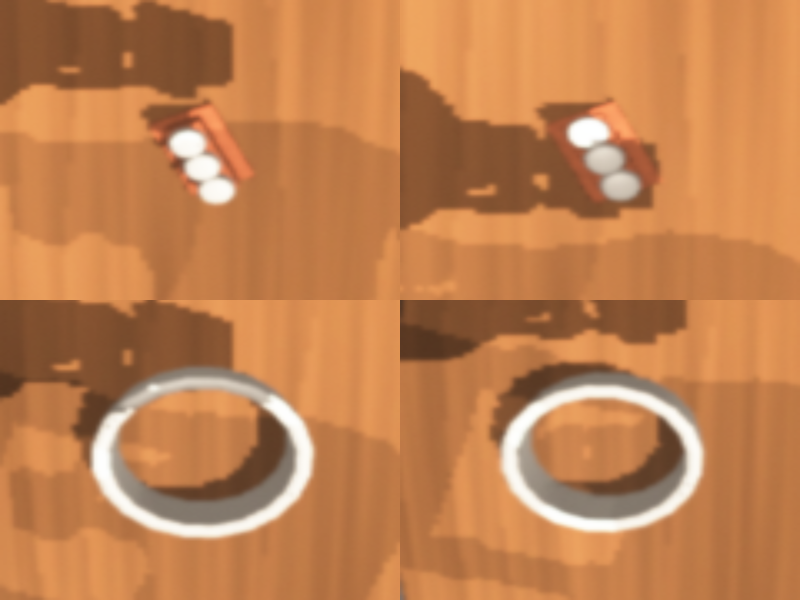

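The rack row runs at about 115° (crowns at (187,143) to (217,190) in the stretched crop). The collar stands clear. Next I pick and place the rack.

Run:
```python
from h import *
g=pick(.6188,-.0150,.0875,down(115))
if g>.05:
    place(.4449,.3146,.1165,down(90))
    R=down(90); ob={"dish":[],"crown_rack":[]}; G2={"dish":[.4449,.3146,.024],"crown_rack":[.4449,.3146,.029]}
    for i,p in enumerate(([.4447,.25,.24],[.4447,.30,.27])):
        movep(p,R); pr=camera_params("wrist"); im=get_image("wrist")
        for n in ob:
            o=observe(n,"wrist",np.array(G2[n]),pr)
            if o: ob[n].append(o)
    u,v=project(np.array([G2["dish"]]),"wrist",pr)[0].astype(int); cv2.imwrite("pics/r.png",cv2.resize(im[max(v-60,0):v+60,u-60:u+60],None,fx=4,fy=4))
    for n in ob:
        if len(ob[n])>1: x,e=fit(n,ob[n],np.array(G2[n]),np.pi/2); print(n,np.round(x,4),round(e,1))
print(get_clock())
```

```text
gap 0.112 after lift 0.117 F [-0.08 -0.06 -0.68]
hit True [0.4448 0.3146 0.1168] planned z 0.1165
dish [0.4451 0.3146 0.0206] 0.8
crown_rack [0.4449 0.3148 0.0292] 1.0
31.0667
```

View pics/r.png

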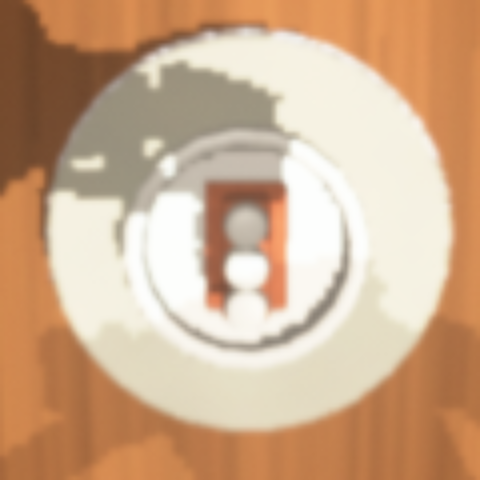

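Rack stands in the dish, crowns in the centre of the ring at (245,250). Collar next.

Run:
```python
from h import *
R=down(90)
g=pick(.6079,-.1770,.081,R,up=.24)
if g>.5:
    place(.4450,.3146,.119,R,up=.24)
    ob={"tall_collar":[]}; G2={"tall_collar":[.445,.3146,.038]}
    for i,p in enumerate(([.4447,.25,.26],[.4447,.30,.29])):
        movep(p,R); pr=camera_params("wrist"); im=get_image("wrist")
        for n in ob:
            o=observe(n,"wrist",np.array(G2[n]),pr)
            if o: ob[n].append(o)
    u,v=project(np.array([G2["tall_collar"]]),"wrist",pr)[0].astype(int); cv2.imwrite("pics/c.png",cv2.resize(im[max(v-60,0):v+60,u-60:u+60],None,fx=4,fy=4))
    for n in ob:
        if len(ob[n])>1: x,e=fit(n,ob[n],np.array(G2[n])); print(n,np.round(x,4),round(e,1))
    cv2.imwrite("pics/cs.png",cv2.resize(get_image("side")[230:350,200:360],None,fx=4,fy=4))
print(get_clock())
```

```text
gap 0.726 after lift 0.72 F [ 1.07 -0.07 -0.33]
hit True [0.445  0.3146 0.121 ] planned z 0.119
tall_collar [0.4455 0.3143 0.0335] 0.7
41.3667
```

View pics/c.png

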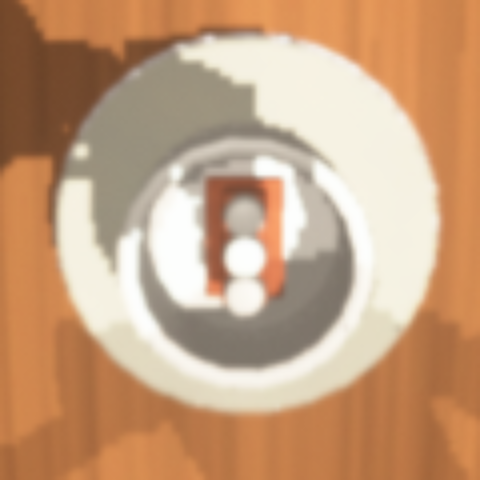

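View pics/cs.png

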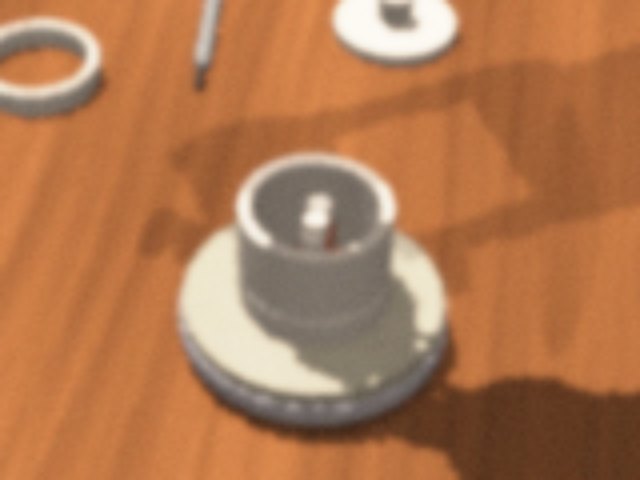

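The collar sits squarely on the dish (ring centre around (245,260), upright wall with the joint line at the bottom in the side view). Now the lid.

Run:
```python
from h import *
R=down(90)
g=pick(.4372,.0901,.085,R,up=.26)
if g>.1:
    place(.4452,.3145,.157,R,up=.26)
    movep([.4447,.20,.33],R); get_image("wrist"); pr=camera_params("wrist"); im=get_image("wrist")
    o=observe("lid","wrist",np.array([.445,.3146,.072]),pr)
    if o: print(fit("lid",[o],np.array([.445,.3146,.072])), o[2])
    cv2.imwrite("pics/ls.png",cv2.resize(get_image("side")[190:350,200:410],None,fx=3.7,fy=3.7)); cv2.imwrite("pics/top1.png",get_image("top"))
print(get_clock())
```

```text
gap 0.197 after lift 0.199 F [-0.36 -0.02 -0.08]
hit True [0.4451 0.3145 0.1575] planned z 0.157
(array([0.44541354, 0.31414277, 0.07196112]), np.float64(2.5041038151103873e-06)) [256.83001797  72.63196381  51.86038951]
50.2417
```

View pics/ls.png

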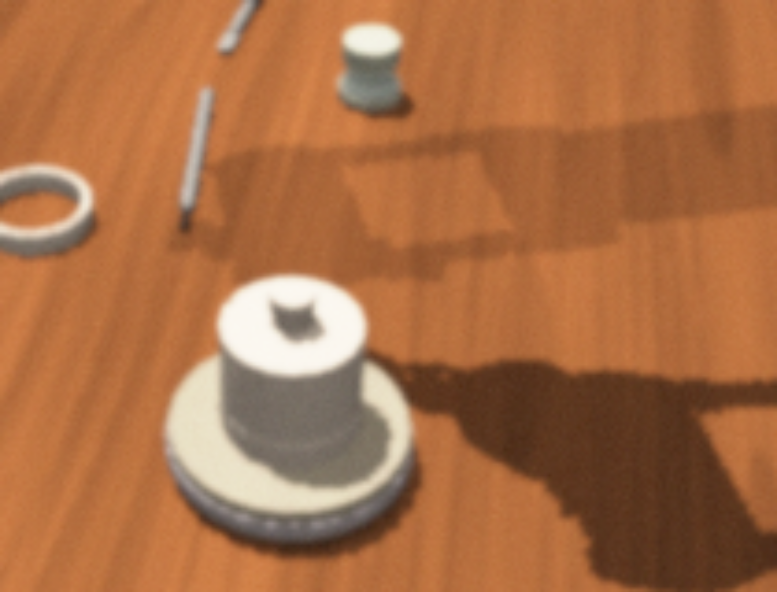

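View pics/top1.png

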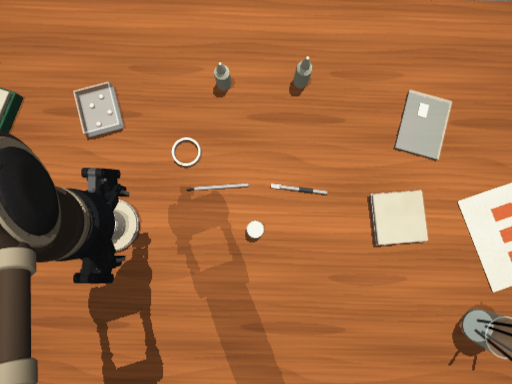

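The lid lies level on the collar with its knob up (292,310 in the side crop). The jar still stands (255,229), the low collar is unmoved (186,152), and the gripper is clear.

```bash
python3 -c "
from workcell import *
print(hand_in())"
```

```text
the job is handed in; nothing more can be done
None
```

I assembled the firing box on the round stand (dish, rack, tall collar, lid knob up, all within about 1 mm of centre by the camera fits) with the jar standing and the low collar unmoved, and handed it in at about 50 s of the 106 s; no verdict came back.

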